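# Shoot one microscope exposure: light up, hold the shutter lever, light down

## Task

Take one exposure with the microscope's two control boxes: bring the T-handled lamp lever into line with the pointer on its box, then tilt the ball-topped shutter lever all the way to the side marked by the round cap, hold it there for at least a second and let it spring back to the middle (never push it over to the side with the bar-shaped cap). Leave the lamp at the pointer until the shutter lever is back in the middle, then bring the lamp lever fully home to its idle stop on the robot's side. Do not shift the pointer, and leave the dish, bottle and slide box where they are.

Things in the scene. Friction and masses are not known exactly. Their poses are not given: they have to be found in the camera images.
- lamp_box: lamp supply, a white box fixed to the bench, 150 (x) x 120 (y) x 60 mm high, origin at the centre of its underside; its x axis points away from the robot (turned by up to about 0.5 rad). On its top stands a grey half-round quadrant: two cheeks of 45 mm radius, 10 mm thick, at y -19..-9 and 9..19 mm, with the lever between them. The quadrant carries black graduation lines 0.2 rad apart, which are only decoration
- lamp_hinge (a point): hinge of the lamp lever and of the pointer, on the box's middle, 58 mm above the bench; both turn about the box's y axis
- lamp_grip (a point): centre of the T-handle of the lamp lever: a black bar 18 mm in diameter and 44 mm long, lying along the box's y axis, 100 mm from the hinge on a 10 mm steel rod. Its z axis points from the hinge to the handle (along the rod), its y axis along the bar
- lamp_lever (a joint): angle of the lamp lever, 0 to 1.4 rad. 0: idle stop, leaning 0.7 rad from upright towards the box's -x side (the robot's); grows as it swings away from the robot; 0.7 is upright. It stays where it is left (friction, about 2 N at the handle)
- pointer_tip (a point): tip of the set pointer: two aluminium tabs, 8 mm wide and 4 mm thick, on the outer faces of the quadrant (y = -23 and 23 mm), with 18 mm high tips bent inwards over the cheeks' rims to 8 mm from the middle, so that they flank the lever's rod when it is in line; the point lies midway between the tops of the tips, 70 mm from the hinge. Its z axis points from the hinge to the tip; when the lamp lever is in line with it, both z axes agree
- pointer (a joint): angle of the pointer, measured exactly like the lamp lever's, so that the lever is right when both joint values are equal. It is stiff (about 8 N at the tip) and must stay
- shutter_box: shutter control, a white box fixed to the bench, 100 (x) x 130 (y) x 50 mm high, origin at the centre of its underside; its x axis points away from the robot (turned by up to about 0.5 rad). An aluminium panel covers the top; the lever comes out of a low black rubber boot at its centre
- shutter_hinge (a point): hinge of the shutter lever, at the centre of the shutter box's top, 50 mm above the bench; it turns about the box's x axis
- shutter_ball (a point): centre of the black ball, 24 mm in diameter, at the end of the shutter lever, 85 mm from the hinge on an 8 mm steel rod
- shutter_lever (a joint): tilt of the shutter lever, -0.45 to 0.45 rad (stops); 0: upright, where its spring centres it; positive tilts towards the box's +y side (the robot's left), negative towards -y. The spring takes about 5 N at the ball when fully tilted and returns the lever at once, without swinging past the middle, when it is let go
- cap_round: round black cap, 24 mm in diameter and 7 mm high, fixed on the shutter box's top 47 mm from its centre, at its +y or -y side (which one varies); origin at its underside. It marks the side to which the lever must be tilted
- cap_bar: bar-shaped black cap, 50 x 8 mm and 5 mm high, its length along the box's x axis, fixed on the shutter box's top 47 mm from its centre on the side opposite the round cap; origin at its underside. It marks the wrong side
- dish_mid (a point): bystander: a small clear dish with lid, 62 mm in diameter, 16 mm high; point at its centre
- oil_mid (a point): bystander: an amber bottle, 32 mm in diameter, 65 mm high; point at its centre, 32 mm up
- slides_mid (a point): bystander: a flat grey slide box, 85 x 105 x 28 mm; point at its centre
Things that resemble listed ones, but are neither listed nor needed, are in the scene too. What is shaped like the shutter_box but orange or purple is not meant.

How it is judged:
On the way, in this order (a step that is already met when the one before it is completed fails the run):
1. the lamp lever is in line with the pointer (within 0.10 rad) and at rest (angle between the z axis of lamp_grip and the z axis of pointer_tip, either way round below 0.1 rad and velocity of joint lamp_lever between -0.1 and 0.1 rad/s), for 0.2 s.
2. with the lamp lever still in line with the pointer, the shutter lever is held tilted by more than 0.33 rad to the side of the round cap for 0.8 s (angle between the z axis of lamp_grip and the z axis of pointer_tip, either way round below 0.1 rad and ((y of cap_round in the frame of shutter_box above 0 m and value of joint shutter_lever above 0.33 rad) or (y of cap_round in the frame of shutter_box below 0 m and value of joint shutter_lever below -0.33 rad))), for 0.8 s.
3. with the lamp lever still in line with the pointer, the shutter lever is back in the middle (within 0.06 rad) (angle between the z axis of lamp_grip and the z axis of pointer_tip, either way round below 0.1 rad and value of joint shutter_lever between -0.06 and 0.06 rad), for 0.1 s.
At the end, for the whole second after the job is handed in: the lamp lever is home at its idle stop (within 0.07 rad), the shutter lever is in the middle (within 0.06 rad), both released and at rest; the pointer (within 8 mm) and the bystanders (within 20 mm) are where they were (value of joint lamp_lever below 0.07 rad and value of joint shutter_lever between -0.06 and 0.06 rad and velocity of joint lamp_lever between -0.1 and 0.1 rad/s and velocity of joint shutter_lever between -0.1 and 0.1 rad/s); the robot touches nothing.
It fails at once if the shutter lever is pushed by more than 0.2 rad to the side of the bar-shaped cap ((y of cap_round in the frame of shutter_box above 0 m and value of joint shutter_lever below -0.2 rad) or (y of cap_round in the frame of shutter_box below 0 m and value of joint shutter_lever above 0.2 rad)).
It fails at once if the pointer is shifted by more than 8 mm (distance of pointer_tip from where it was at the start of the episode above 0.008 m).
It fails at once if the dish, the bottle or the slide box is shifted by more than 20 mm (distance of any of dish_mid, oil_mid, slides_mid from where it was at the start of the episode above 0.02 m).
It also fails if it takes over 58 s, if anything falls off the work surface, if the arm or the gripper's body presses on something with over 40 N, if the wrist force passes 120 N, or if a joint passes its speed limit or range.

## Robot

A 6-joint arm with a two-finger parallel gripper is mounted at the origin on the work surface. World frame = base frame: x ahead of the robot, y to its left, z up, the work surface at z = 0. Lengths are in m, angles in rad, forces in N, time in s.
With the tool pointing down it reaches from about 0.35 to 0.975 m from the base axis. Payload 17.4 kg.
Tool frame: the origin (TCP) lies on the front face of the gripper's body, between the roots of the fingers; the fingertips stand 73 mm ahead of it and the grasp point (between the pads) lies 54 mm ahead of it; z points along the fingers, y is the direction in which the jaws open and shut (so a half turn about z gives the same grasp; the last joint's range is limited). The gripper opens to 85 mm and grips with 20 to 120 N. Pads are 22 mm wide; open, the fingers measure 114 mm over their backs; the gripper's body (76 mm by 85 mm) begins 54 mm behind the grasp point. The pads swing forward as they close: fully open they stand 13 mm farther back than shut.
Start: joints at [-1.349, 0.116, 1.442, -0, 1.584, -0.038], TCP at [0.173, -0.652, 0.304] pointing down, gripper open.
Joint ranges: [-2.83, 2.83], [-0.83, 2.19], [0.07, 2.5], [-1.14, 4.28], [0.01, 3], [-2.97, 2.97]. Speed limits (rad/s): [1.89, 1.89, 2.22, 3.14, 3.14, 3.14].

## Interface

Orientations are given as a unit quaternion [w, x, y, z].
In Python, from bench import r gives the robot as it stands.
- The arm moves only by the tool carry_out, never from a script. Its argument "rows" is a list of rows, each a list of 3 entries, a list of its own where there are three numbers: the shift along the tool's x, y, z in m, then the turn about the tool's z in rad, then the opening, from 0 (shut) to 1 (fully open). A call has 1 to 10 rows; each row is the pose to reach, as a shift and turn from the pose commanded when the call began, along the tool's axes at that moment; what a row does not reach only later rows make up. A row lasts 1/10 s, in which the tool goes at most 50 mm and 8.59 degrees, less where a joint would pass 70% of its speed; a pose out of reach is approached as far as the arm can. A call with a gripper value outside its range is refused whole. The fingers move at their own pace and stop on an object; "newtons" is the grip in N (left out, the last holds). Time passes only in rows, so rows that repeat a pose let the fingers close. It gives the time, the measured TCP pose, the force and the opening at its end, in the units of the state.
- r.get_state(): the state, without advancing time (a new reading comes with each control period).
- r.capture(name): name is "scene" or "side" or "wrist"; returns a dict with "frame" (400x640x3 uint8, red, green, blue), "intrinsics" (3x3 intrinsics, pixels), "xyz" and "attitude" of the camera in the world. Camera axes: x right, y down, z forward; pixel columns grow to the right and rows downward; lengths in m; the calibration is good to about 2 mm. The wrist camera is an equidistant fisheye: a pixel r from the principal point sees the ray r / f radians off the axis. A picture is of the moment at which its call begins. There is no depth.
- r.job_done(): hands the job in, once; it reports no verdict.
The state is a dict: "clock": time; "joint_positions": joint angles; "qd": joint speeds; "joint_torque": joint torques, N m; "tcp_pos": TCP position; "orientation": TCP orientation; "wrist_force": force on the tool from outside, world axes, zero at the start; "ft_torque": the same for the moment, N m; "gripper_width": opening from 0.0 (shut) to 1.0 (fully open).
Only numpy, scipy, OpenCV 4.12 (cv2) and the standard library are available. Lean on these libraries where they do the work, as an engineer would, in place of code of your own. Each camera call takes 0.05 s, during which the arm holds its last target. There are 200 camera calls.

## Working session

There is one attempt and no reset: what is moved stays moved. The work goes in short steps, Python scripts to look and compute and a tool call to move; the robot and the scene stay as the last step left them, time stands still between calls to the robot, and variables do not carry over. Pictures are saved under pics/ and viewed, about 8 in all and at most 12, crops included, and the job is handed in when it is done.

Besides the shell and the picture viewer there is one more tool, called after ">>>" as a command line: name --argument value ..., lists and objects as JSON in quotes. carry_out: Moves the arm, as the interface text tells. Its arguments: {"type":"object","properties":{"rows":{"type":"array","items":{"type":"array"}},"newtons":{"type":"number"}},"required":["rows"]}

```bash
mkdir -p pics; cat > h.py <<'E'
import numpy as np, cv2, json
from bench import r
from scipy.spatial.transform import Rotation as R
def rot(a):
    a=np.array(a,float)
    return a if a.shape==(3,3) else R.from_quat(a,scalar_first=True).as_matrix()
def proj(c,P):
    K=np.array(c["intrinsics"]);p=(np.atleast_2d(P)-c["xyz"])@rot(c["attitude"])
    return (p/p[:,2:])@K.T[:,:2]
def ray_z(c,uv,z):
    K=np.array(c["intrinsics"]);d=rot(c["attitude"])@np.linalg.inv(K)@[uv[0],uv[1],1]
    o=np.array(c["xyz"]);return o+d*(z-o[2])/d[2]
E
python3 - <<'E'
from h import *
import pickle
cs={n:r.capture(n) for n in("scene","side")}
pickle.dump(cs,open("c0.pkl","wb"))
for n,c in cs.items():
    cv2.imwrite(f"pics/{n}0.png",c["frame"][:,:,::-1]);print(n,c["xyz"],c["attitude"],c["intrinsics"])
print(r.get_state())
E
```

```text
scene [ 1.6443957  -0.38878393  0.8244276 ] [-0.39645908  0.71600359  0.5072041  -0.27000567] [[487.42757453   0.         329.26715577]
 [  0.         487.42757453 193.0625352 ]
 [  0.           0.           1.        ]]
side [0.21227404 0.81616263 1.12638647] [ 0.0834405  -0.18957699  0.91271269 -0.35221271] [[469.15899333   0.         314.00137531]
 [  0.         469.15899333 196.44528442]
 [  0.           0.           1.        ]]
{'clock': 0.1, 'joint_positions': array([-1.34880223e+00,  1.16457355e-01,  1.44218087e+00,  3.53019370e-06,
        1.58402175e+00, -3.77940092e-02]), 'qd': array([-0.0023481 , -0.00254317,  0.00040954, -0.0010769 , -0.00048642,
       -0.00197873]), 'joint_torque': array([ 9.74336217e-04, -7.33667350e+01, -6.33790684e+01, -6.88484874e-05,
        5.17152381e-03,  3.59099204e-06]), 'tcp_pos': array([ 0.17336701, -0.65226177,  0.30323385]), 'orientation': array([-5.31556870e-04,  9.91575479e-01,  1.29529092e-01, -4.73228378e-05]), 'wrist_force': array([-0.27207594,  0.51737147, -0.4448496 ]), 'ft_torque': array([ 0.02039009,  0.02434425, -0.04609847]), 'gripper_width': 1.001159047354783}
```

View pics/scene0.png

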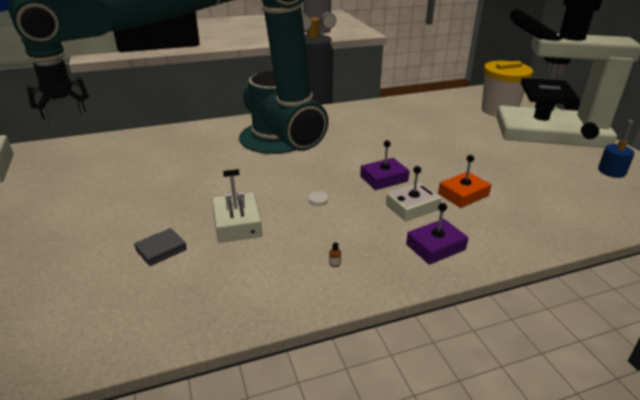

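View pics/side0.png

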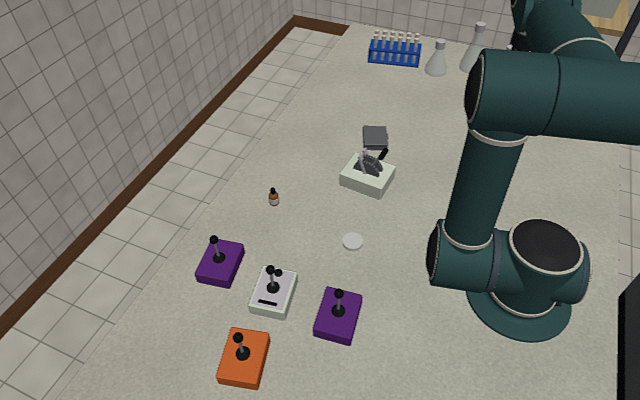

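Shutter candidates: purple (scene 385,172; 437,240), orange (465,187) and white (413,200; side 273,290). White fits the description. The lamp box is at scene (237,215), side (367,175). I'll enlarge the white shutter box and the lamp box in one composite.

```bash
python3 - <<'E'
from h import *
import pickle
cs=pickle.load(open("c0.pkl","rb"))
def crop(n,u,v,w=80,h=60):
    f=cs[n]["frame"][v:v+h,u:u+w,::-1];return cv2.resize(f,(400,300),interpolation=cv2.INTER_CUBIC)
a=np.vstack([np.hstack([crop("scene",195,165,),crop("side",330,140)]),np.hstack([crop("scene",375,160),crop("side",235,260)])])
cv2.imwrite("pics/crop1.png",a)
E
```

```text
(no output)
```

View pics/crop1.png

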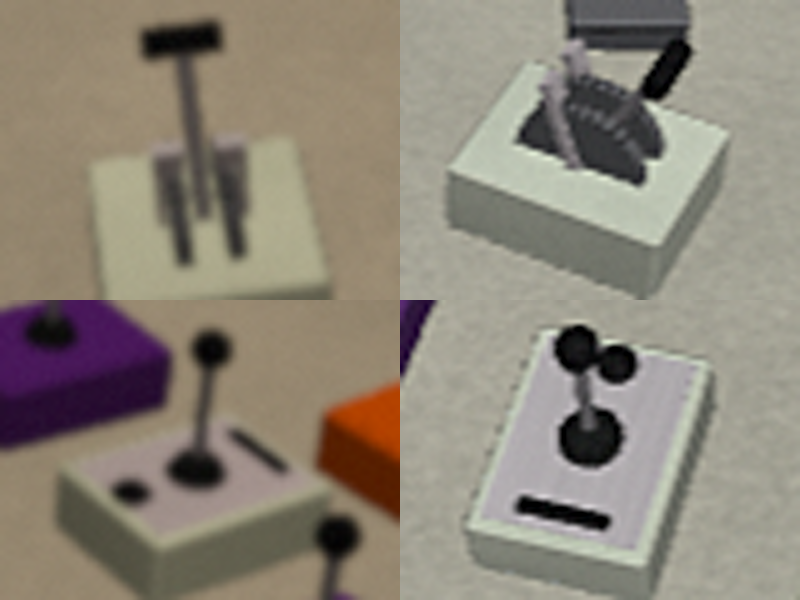

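The white box has both caps. The round cap (scene ≈401,198) is farthest from the side camera, so it is on -y. The lever leans to the robot's side and the pointer tips lean away. Next I fit the poses.

```bash
cat > fit.py <<'E'
from h import *
import pickle
from scipy.optimize import least_squares
cs=pickle.load(open("c0.pkl","rb"))
def px(off,l): return np.array(l)/5+np.array(off)-0.4
S=dict(
 lamp=(.15,.12,.06,px((330,140),[(48,172),(130,62),(330,132),(255,245)]),px((195,165),[(330,290),(100,298),(90,162),(293,138)])),
 shut=(.10,.13,.05,px((235,260),[(68,228),(145,30),(312,62),(242,265)]),px((375,160),[(328,195),(160,245),(62,168),(220,118)])))
def Rz(a): return R.from_euler('z',a).as_matrix()
pose={}
for k,(lx,ly,h,ps,pc) in S.items():
    m=np.array([(lx/2,ly/2,h),(lx/2,-ly/2,h),(-lx/2,-ly/2,h),(-lx/2,ly/2,h)])
    for nm,obs in (("side",[("side",ps)]),("both",[("side",ps),("scene",pc)])):
        f=lambda q:np.concatenate([(proj(cs[n],m@Rz(q[2]).T+[q[0],q[1],0])-p).ravel() for n,p in obs])
        s=least_squares(f,[*ray_z(cs["side"],ps.mean(0),h)[:2],0]);print(k,nm,s.x.round(4),np.abs(s.fun).max().round(2))
    pose[k]=s.x
def pt(k,loc): q=pose[k];return np.array(loc)@Rz(q[2]).T+[q[0],q[1],0]
def lev(a,rad,y=0): return pt("lamp",(rad*np.sin(a-.7),y,.058+rad*np.cos(a-.7)))
g=lambda q:np.concatenate([(proj(cs[n],lev(q[0],.1))-p).ravel() for n,p in(("side",px((330,140),[(267,68)])),("scene",px((195,165),[(181,39)])))])
s=least_squares(g,[.2]);print("lever",s.x,s.fun.round(2))
tp=px((330,140),[(174,44),(152,78)])
g=lambda q:(proj(cs["side"],np.vstack([lev(q[0],.070,-.015),lev(q[0],.070,.015)]))-tp).ravel()
s=least_squares(g,[.9]);print("pointer",s.x,s.fun.round(2))
bl=pt("shut",(0,0,.135));print("ball",bl,[proj(cs[n],bl)-p for n,p in(("side",px((235,260),[(177,48)])),("scene",px((375,160),[(211,50)])))])
print("grip0",lev(0,.1),"hinge",pt("lamp",(0,0,.058)))
np.save("pose.npy",[pose["lamp"],pose["shut"]])
E
python3 fit.py
```

```text
lamp side [ 0.513  -0.2421 -0.098 ] 0.99
lamp both [ 0.5147 -0.2438 -0.1077] 2.29
shut side [0.5961 0.2665 0.1675] 1.33
shut both [0.5977 0.2654 0.1759] 2.1
lever [0.22914649] [-0.54  0.67  0.49 -0.27]
pointer [1.02427962] [-0.14  1.02  0.07 -0.17]
ball [0.59769001 0.26539357 0.135     ] [array([[-0.09499239,  0.30261036]]), array([[-0.23849558, -0.33202199]])]
grip0 [ 0.45063095 -0.23685447  0.13448422] hinge [ 0.51467957 -0.24377823  0.058     ]
```

>>> carry_out --rows '[[[0.196,-0.161,0],-0.6,0.6],[[0.196,-0.161,0],-0.6,0.6],[[0.196,-0.161,0],-0.6,0.6],[[0.196,-0.161,0],-0.6,0.6],[[0.39,-0.323,0],-1.2,0.6],[[0.39,-0.323,0],-1.2,0.6],[[0.39,-0.323,0],-1.2,0.6],[[0.39,-0.323,0],-1.2,0.6],[[0.39,-0.323,0],-1.2,0.6],[[0.39,-0.323,0],-1.2,0.6]]'

```text
clock: 1.1
tcp_pos: [0.4643, -0.2433, 0.3039]
orientation: [0.0, 0.745, 0.667, 0.0]
wrist_force: [0.2, -2.2, 0.3]
gripper_width: 0.596
```

>>> carry_out --rows '[[[0,0,0],0,0.5],[[0,0,0],0,0.5],[[0,0,0],0,0.5]]'

```text
clock: 1.4
tcp_pos: [0.4633, -0.2458, 0.3037]
orientation: [-0.0, 0.745, 0.667, -0.0]
wrist_force: [0.6, -0.0, 0.6]
gripper_width: 0.5
```

```bash
cat >> h.py <<'E'
def delta(P,yang=None):
    s=r.get_state();M=rot(s["orientation"]);d=M.T@(np.array(P)-s["tcp_pos"])
    a=np.arctan2(M[1,1],M[0,1]);t=0 if yang is None else (a-yang+np.pi/2)%np.pi-np.pi/2
    print("t",s["clock"],"tcp",s["tcp_pos"].round(4),"zax",M[:,2].round(3),"yang",a.round(3),"-> shift",d.round(4),"turn",round(t,3),"F",s["wrist_force"].round(1),"w",round(s["gripper_width"],3),"j6",s["joint_positions"][5].round(2))
E
python3 - <<'E'
from h import *
delta([.4696,-.2389,.209],-.108)
a=[r.capture(n)["frame"][:,:,::-1] for n in("wrist","side")]
cv2.imwrite("pics/w1.png",np.hstack([cv2.resize(a[0][100:400,120:520],(400,300)),cv2.resize(a[1][100:220,300:460],(400,300),interpolation=cv2.INTER_CUBIC)]))
E
```

```text
t 1.4 tcp [ 0.4633 -0.2458  0.3037] zax [-0. -0. -1.] yang -0.111 -> shift [0.0075 0.0056 0.0947] turn -0.003 F [ 0.6 -0.   0.6] w 0.5 j6 -0.42
```

View pics/w1.png

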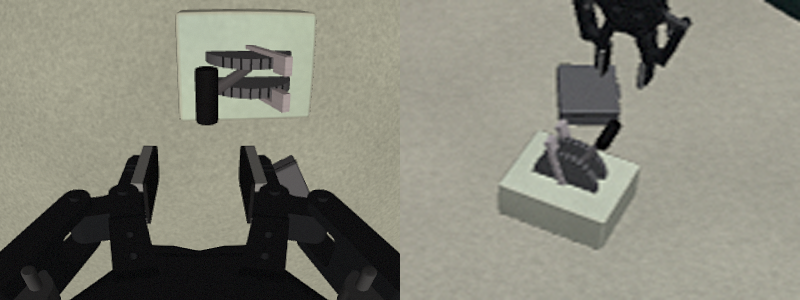

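Wrist view (unscaled crop, offset 120,100): bar centre ≈ (206,95), aligned with the jaws in yaw. Pointer tabs ≈ (283,64) and (280,101). I'll compare these with the fit.

```bash
cat >> h.py <<'E'
def fproj(c,P):
    K=np.array(c["intrinsics"]);p=(np.atleast_2d(P)-c["xyz"])@rot(c["attitude"])
    n=np.linalg.norm(p[:,:2],axis=1);th=np.arctan2(n,p[:,2]);return p[:,:2]/n[:,None]*th[:,None]*[K[0,0],K[1,1]]+K[:2,2]
def fray(c,uv):
    K=np.array(c["intrinsics"]);v=(np.array(uv)-K[:2,2])/[K[0,0],K[1,1]];th=np.linalg.norm(v)
    return rot(c["attitude"])@[*(v/th*np.sin(th)),np.cos(th)]
def fz(c,uv,z):
    d=fray(c,uv);o=np.array(c["xyz"]);return o+d*(z-o[2])/d[2]
E
python3 - <<'E'
from fit import *
c=r.capture("wrist");o=np.array([120,100])
print("cam",c["xyz"])
print("bar .147 meas",fz(c,(326,195),.147),"pred",lev(.229,.1))
h=.06;m=np.array([pt("lamp",(sx*.075,sy*.06,h)) for sx,sy in((1,1),(1,-1),(-1,-1),(-1,1))])
print("corners pred",(fproj(c,m)-o).round(1).tolist())
for a in(.9,1.0,1.1):print(a,(fproj(c,np.vstack([lev(a,.07,y) for y in(-.015,.015)]))-o).round(1).tolist())
for a in(.15,.23,.3):print(a,(fproj(c,lev(a,.1))-o).round(1).tolist())
E
```

```text
lamp side [ 0.513  -0.2421 -0.098 ] 0.99
lamp both [ 0.5147 -0.2438 -0.1077] 2.29
shut side [0.5961 0.2665 0.1675] 1.33
shut both [0.5977 0.2654 0.1759] 2.1
lever [0.22914649] [-0.54  0.67  0.49 -0.27]
pointer [1.02427962] [-0.14  1.02  0.07 -0.17]
ball [0.59769001 0.26539357 0.135     ] [array([[-0.09499239,  0.30261036]]), array([[-0.23849558, -0.33202199]])]
grip0 [ 0.45063095 -0.23685447  0.13448422] hinge [ 0.51467957 -0.24377823  0.058     ]
cam [ 0.4712387  -0.16332733  0.37529764]
bar .147 meas [ 0.4684324  -0.23989352  0.147     ] pred [ 0.46956465 -0.23890124  0.1471115 ]
corners pred [[318.5, 13.8], [308.9, 119.1], [178.2, 120.6], [175.6, 10.3]]
0.9 [[274.5, 102.4], [276.9, 68.9]]
1.0 [[281.4, 101.7], [284.0, 68.5]]
1.1 [[287.8, 100.7], [290.5, 68.0]]
0.15 [[198.4, 92.2]]
0.23 [[207.4, 93.7]]
0.3 [[215.8, 94.9]]
```

>>> carry_out --newtons 20 --rows '[[[0.007,0.005,0.04],0,0.5],[[0.007,0.005,0.07],0,0.5],[[0.007,0.005,0.095],0,0.5],[[0.007,0.005,0.095],0,0.5],[[0.007,0.005,0.095],0,0.0],[[0.007,0.005,0.095],0,0.0],[[0.007,0.005,0.095],0,0.0],[[0.007,0.005,0.095],0,0.0],[[0.007,0.005,0.095],0,0.0]]'

```text
clock: 2.45
tcp_pos: [0.4697, -0.2393, 0.2107]
orientation: [0.001, 0.745, 0.667, 0.0]
wrist_force: [-2.6, -1.8, 7.7]
gripper_width: 0.205
```

```bash
python3 - <<'E' | tail -9
from fit import *
s=r.get_state();delta(s["tcp_pos"])
M=rot(s["orientation"])
b0=lev(.229,.1)
for a in np.linspace(.229,1.03,8): print(a.round(2),(M.T@(lev(a,.1)-b0)).round(4))
E
```

```text
t 2.45 tcp [ 0.4697 -0.2393  0.2107] zax [ 0.002 -0.002 -1.   ] yang -0.111 -> shift [0. 0. 0.] turn 0 F [-2.6 -1.8  7.7] w 0.205 j6 -0.41
0.23 [0. 0. 0.]
0.34 [ 0.      0.0105 -0.0046]
0.46 [ 0.0001  0.0214 -0.0079]
0.57 [ 0.0001  0.0327 -0.01  ]
0.69 [ 0.0001  0.0441 -0.0108]
0.8 [ 0.0002  0.0555 -0.0103]
0.92 [ 0.0002  0.0668 -0.0084]
1.03 [ 0.0003  0.0778 -0.0053]
```

>>> carry_out --rows '[[[0,0.01,-0.0046],0,0],[[0,0.0215,-0.008],0,0],[[0,0.0325,-0.01],0,0],[[0,0.044,-0.011],0,0],[[0,0.0555,-0.01],0,0],[[0,0.067,-0.0085],0,0],[[0,0.078,-0.0055],0,0],[[0,0.078,-0.0055],0,0],[[0,0.078,-0.0055],0,0],[[0,0.078,-0.0055],0,0]]'

```text
clock: 3.45
tcp_pos: [0.5472, -0.2475, 0.2144]
orientation: [0.0, 0.745, 0.667, 0.0]
wrist_force: [4.3, 1.2, 2.0]
gripper_width: 0.203
```

```bash
python3 - <<'E' | tail -2
from fit import *
s=r.get_state();delta(s["tcp_pos"])
M=rot(s["orientation"]);print(s["tcp_pos"]+M[:,2]*.062-lev(1.03,.1))
a=[r.capture(n)["frame"][:,:,::-1] for n in("wrist","side","scene")]
cv2.imwrite("pics/w2.png",np.hstack([cv2.resize(a[0][100:280,200:440],(400,300)),cv2.resize(a[1][130:205,320:420],(400,300),interpolation=cv2.INTER_CUBIC)]))
E
```

```text
t 3.45 tcp [ 0.5472 -0.2475  0.2144] zax [ 0.001 -0.    -1.   ] yang -0.111 -> shift [0. 0. 0.] turn 0 F [4.3 1.2 2. ] w 0.203 j6 -0.36
[ 0.00041333 -0.00023448 -0.00021413]
```

View pics/w2.png

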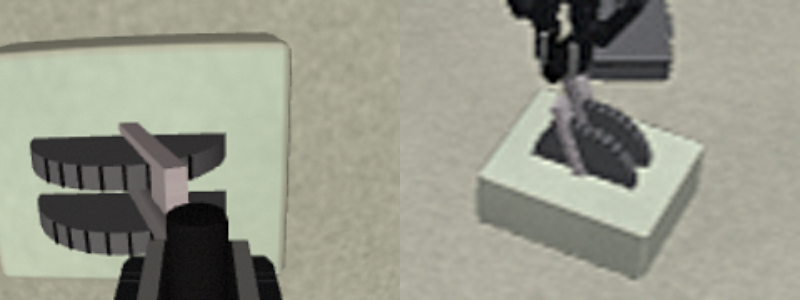

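In line by eye (side crop: rod at ≈(570,95) between the tips). I'll release, rise and measure from above.

>>> carry_out --rows '[[[0,0,0],0,0.5],[[0,0,0],0,0.5],[[0,0,0],0,0.5],[[0,0,-0.03],0,0.5],[[0,0,-0.06],0,0.5],[[0,0,-0.1],0,0.5],[[0,0,-0.1],0,0.5],[[0,0,-0.1],0,0.5],[[0,0,-0.1],0,0.5]]'

```text
clock: 4.5
tcp_pos: [0.5466, -0.2474, 0.3132]
orientation: [-0.001, 0.745, 0.667, -0.0]
wrist_force: [0.0, -0.3, -0.1]
gripper_width: 0.499
```

```bash
python3 - <<'E' | tail -12
from fit import *
import pickle
c=r.capture("wrist");d=r.capture("side");o=np.array([240,90]);o2=np.array([335,130])
pickle.dump((c,d),open("c2.pkl","wb"))
cv2.imwrite("pics/w3.png",np.hstack([cv2.resize(c["frame"][90:210,240:400,::-1],(400,300),interpolation=cv2.INTER_CUBIC),cv2.resize(d["frame"][130:190,335:415,::-1],(400,300),interpolation=cv2.INTER_CUBIC)]))
for a in(.95,1.05,1.15):
  P=np.vstack([lev(a,.07,y) for y in(-.015,.015)]+[lev(a,.1)])
  print(a,((fproj(c,P)-o)*2.5).round(0).tolist(),((proj(d,P)-o2)*5+[400,0]).round(0).tolist())
E
```

```text
lamp side [ 0.513  -0.2421 -0.098 ] 0.99
lamp both [ 0.5147 -0.2438 -0.1077] 2.29
shut side [0.5961 0.2665 0.1675] 1.33
shut both [0.5977 0.2654 0.1759] 2.1
lever [0.22914649] [-0.54  0.67  0.49 -0.27]
pointer [1.02427962] [-0.14  1.02  0.07 -0.17]
ball [0.59769001 0.26539357 0.135     ] [array([[-0.09499239,  0.30261036]]), array([[-0.23849558, -0.33202199]])]
grip0 [ 0.45063095 -0.23685447  0.13448422] hinge [ 0.51467957 -0.24377823  0.058     ]
0.95 [[159.0, 293.0], [157.0, 212.0], [177.0, 281.0]] [[554.0, 98.0], [533.0, 126.0], [535.0, 73.0]]
1.05 [[178.0, 291.0], [177.0, 211.0], [207.0, 278.0]] [[544.0, 97.0], [523.0, 125.0], [521.0, 72.0]]
1.15 [[196.0, 289.0], [195.0, 208.0], [236.0, 274.0]] [[534.0, 97.0], [513.0, 125.0], [508.0, 72.0]]
```

View pics/w3.png

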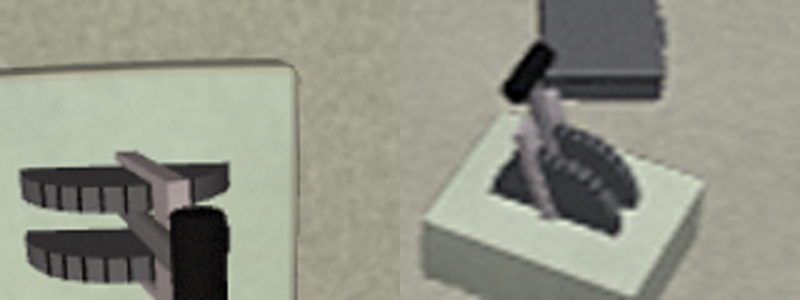

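Lamp lever and pointer both read ≈1.02–1.03 rad: wrist bar x≈200 and tip x≈172, side bar (529,72) and tip (525,122). Next the shutter: I'll push the ball from its +y side with shut fingers, after checking clearance to the neighbours.

```bash
python3 - <<'E' | tail -6
from fit import *
for n,uv in(("orange",(238,338)),("purpleA",(339,293)),("purpleB",(213,240))):
  p=ray_z(cs["side"],uv,.135); q=pose["shut"]; print(n,p.round(3),"local",(Rz(q[2]).T@(p-[q[0],q[1],0])).round(3))
delta(pt("shut",(0,.042,.30)),pose["shut"][2])
s=r.get_state();M=rot(s["orientation"])
E
```

```text
ball [0.59769001 0.26539357 0.135     ] [array([[-0.09499239,  0.30261036]]), array([[-0.23849558, -0.33202199]])]
grip0 [ 0.45063095 -0.23685447  0.13448422] hinge [ 0.51467957 -0.24377823  0.058     ]
orange [0.579 0.456 0.135] local [0.015 0.191 0.135]
purpleA [0.413 0.259 0.135] local [-0.183  0.026  0.135]
purpleB [0.78  0.242 0.135] local [ 0.175 -0.055  0.135]
t 4.6 tcp [ 0.5467 -0.2474  0.313 ] zax [-0.002  0.001 -1.   ] yang -0.111 -> shift [ 0.5555 -0.018   0.0134] turn -0.287 F [-0.1  0.1 -0.7] w 0.506 j6 -0.36
```

Clear by over 100 mm all round.

>>> carry_out --rows '[[[0.28,-0.009,0.0],-0.15,0],[[0.28,-0.009,0.0],-0.15,0],[[0.28,-0.009,0.0],-0.15,0],[[0.28,-0.009,0.0],-0.15,0],[[0.28,-0.009,0.0],-0.15,0],[[0.555,-0.018,0.013],-0.287,0],[[0.555,-0.018,0.013],-0.287,0],[[0.555,-0.018,0.013],-0.287,0],[[0.555,-0.018,0.013],-0.287,0],[[0.555,-0.018,0.013],-0.287,0]]'

```text
clock: 5.6
tcp_pos: [0.5858, 0.2529, 0.3027]
orientation: [-0.0, 0.642, 0.767, -0.001]
wrist_force: [1.4, -0.8, 0.8]
gripper_width: 0.0
```

>>> carry_out --rows '[[[0,0,0],0,0],[[0,0,0],0,0],[[0,0,0],0,0]]'

```text
clock: 5.9
tcp_pos: [0.5861, 0.25, 0.3033]
orientation: [-0.0, 0.642, 0.766, -0.0]
wrist_force: [-0.9, 0.1, -0.2]
gripper_width: 0.002
```

```bash
python3 - <<'E' | tail -3
from fit import *
delta(pt("shut",(0,.042,.20)),pose["shut"][2])
c=r.capture("wrist");d=r.capture("side")
cv2.imwrite("pics/w4.png",np.hstack([cv2.resize(c["frame"][100:400,120:520,::-1],(400,300)),cv2.resize(d["frame"][240:330,220:340,::-1],(400,300),interpolation=cv2.INTER_CUBIC)]))
print("pred ball",(fproj(c,bl)-[120,100]).round(),((proj(d,bl)-[220,240])*10/3+[400,0]).round())
print("caps r,b",(fproj(c,np.vstack([pt("shut",(0,-.047,.057)),pt("shut",(0,.047,.055))]))-[120,100]).round().tolist())
E
```

```text
t 5.9 tcp [0.5861 0.25   0.3033] zax [-0.001 -0.001 -1.   ] yang 0.176 -> shift [0.0551 0.0141 0.1033] turn -0.0 F [-0.9  0.1 -0.2] w 0.002 j6 0.19
pred ball [[218.  84.]] [[566.  98.]]
caps r,b [[213.0, 105.0], [214.0, 18.0]]
```

View pics/w4.png

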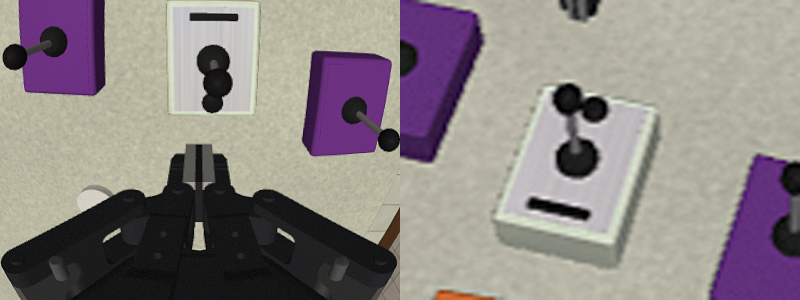

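Ball seen at (217,83) against a predicted (218,84); round cap (212,103) on the -y side and bar (214,17) on +y. I'll move to the +y side, then descend.

>>> carry_out --rows '[[[0.03,0.014,0],0,0],[[0.055,0.014,0],0,0],[[0.055,0.014,0],0,0],[[0.055,0.014,0.04],0,0],[[0.055,0.014,0.08],0,0],[[0.055,0.014,0.103],0,0],[[0.055,0.014,0.103],0,0],[[0.055,0.014,0.103],0,0],[[0.055,0.014,0.103],0,0]]'

```text
clock: 6.9
tcp_pos: [0.591, 0.3071, 0.2032]
orientation: [0.001, 0.642, 0.766, 0.001]
wrist_force: [0.9, -0.6, 1.2]
gripper_width: 0.003
```

```bash
python3 - <<'E' | tail -1
from fit import *
delta(pt("shut",(0,.023-.0347,.1925)),pose["shut"][2])
E
```

```text
t 6.9 tcp [0.591  0.3071 0.2032] zax [ 0.003  0.001 -1.   ] yang 0.175 -> shift [-0.0539 -0.0007  0.0106] turn -0.0 F [ 0.9 -0.6  1.2] w 0.003 j6 0.27
```

>>> carry_out --rows '[[[-0.012,0,0.0],0,0],[[-0.02,0,0.002],0,0],[[-0.027,0,0.002],0,0],[[-0.034,0,0.004],0,0],[[-0.041,0,0.005],0,0],[[-0.048,0,0.008],0,0],[[-0.054,0,0.01],0,0],[[-0.054,0,0.01],0,0]]'

```text
clock: 7.7
tcp_pos: [0.5999, 0.2536, 0.1905]
orientation: [-0.0, 0.642, 0.766, -0.0]
wrist_force: [0.3, 4.5, 1.9]
gripper_width: -0.0
```

```bash
python3 - <<'E' | tail -4
from fit import *
delta(pt("shut",(0,.023-.0347,.1925)),pose["shut"][2])
c=r.capture("scene");d=r.capture("side")
cv2.imwrite("pics/w5.png",np.hstack([cv2.resize(c["frame"][150:225,370:470,::-1],(400,300),interpolation=cv2.INTER_CUBIC),cv2.resize(d["frame"][240:330,220:340,::-1],(400,300),interpolation=cv2.INTER_CUBIC)]))
for a in(0,.33,.45):
  b=pt("shut",(0,-.085*np.sin(a),.05+.085*np.cos(a)));print(a,((proj(c,b)-[370,150])*4).round(),((proj(d,b)-[220,240])*10/3+[400,0]).round())
E
```

```text
t 7.7 tcp [0.5999 0.2536 0.1905] zax [-0.  0. -1.] yang 0.175 -> shift [ 0.0003 -0.0001 -0.002 ] turn -0.0 F [0.3 4.5 1.9] w -0.0 j6 0.19
0 [[186.  77.]] [[566.  98.]]
0.33 [[155.  92.]] [[578.  72.]]
0.45 [[144. 100.]] [[582.  65.]]
```

View pics/w5.png

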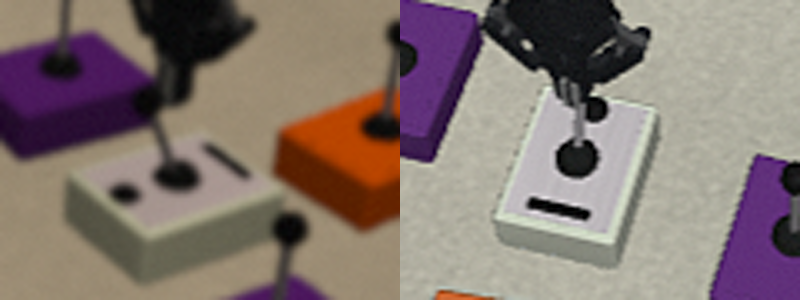

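Ball at scene crop (148,101), so tilt ≈0.42 rad, and the 4.5 N matches the spring. I'll hold 1.5 s, then back off.

>>> carry_out --rows '[[[-0.001,0,0],0,0],[[-0.001,0,0],0,0],[[-0.001,0,0],0,0],[[-0.001,0,0],0,0],[[-0.001,0,0],0,0],[[-0.001,0,0],0,0],[[-0.001,0,0],0,0],[[-0.001,0,0],0,0],[[-0.001,0,0],0,0],[[-0.001,0,0],0,0]]'

```text
clock: 8.8
tcp_pos: [0.5998, 0.2535, 0.1906]
orientation: [-0.0, 0.642, 0.767, -0.0]
wrist_force: [0.7, 4.9, -0.3]
gripper_width: 0.004
```

>>> carry_out --rows '[[[0,0,0],0,0],[[0,0,0],0,0],[[0,0,0],0,0],[[0,0,0],0,0],[[0,0,0],0,0]]'

```text
clock: 9.3
tcp_pos: [0.5998, 0.2535, 0.1906]
orientation: [-0.0, 0.642, 0.767, -0.0]
wrist_force: [0.4, 5.1, -0.6]
gripper_width: 0.0
```

>>> carry_out --rows '[[[0.012,0,-0.004],0,0],[[0.025,0,-0.007],0,0],[[0.038,0,-0.01],0,0],[[0.056,0,-0.01],0,0],[[0.056,0,-0.01],0,0],[[0.056,0,-0.05],0,0],[[0.056,0,-0.1],0,0],[[0.056,0,-0.1],0,0],[[0.056,0,-0.1],0,0]]'

```text
clock: 10.2
tcp_pos: [0.5903, 0.3087, 0.292]
orientation: [0.001, 0.642, 0.767, 0.001]
wrist_force: [0.2, 0.2, -0.1]
gripper_width: -0.003
```

```bash
python3 - <<'E' | tail -3
from fit import *
delta(np.append(lev(1.03,.1)[:2],.305),pose["lamp"][2])
c=r.capture("scene");d=r.capture("side")
cv2.imwrite("pics/w6.png",np.hstack([cv2.resize(c["frame"][150:225,370:470,::-1],(400,300),interpolation=cv2.INTER_CUBIC),cv2.resize(d["frame"][130:190,335:415,::-1],(400,300),interpolation=cv2.INTER_CUBIC)]))
E
```

```text
ball [0.59769001 0.26539357 0.135     ] [array([[-0.09499239,  0.30261036]]), array([[-0.23849558, -0.33202199]])]
grip0 [ 0.45063095 -0.23685447  0.13448422] hinge [ 0.51467957 -0.24377823  0.058     ]
t 10.2 tcp [0.5903 0.3087 0.292 ] zax [ 0.002  0.001 -1.   ] yang 0.176 -> shift [-0.5398 -0.1401 -0.0135] turn 0.284 F [ 0.2  0.2 -0.1] w -0.003 j6 0.27
```

View pics/w6.png

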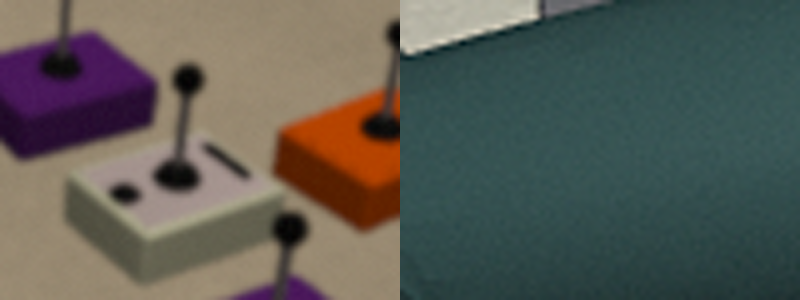

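The shutter lever is back upright (ball at 188,78). Now back to the lamp handle.

>>> carry_out --rows '[[[-0.27,-0.07,-0.013],0.14,0.5],[[-0.27,-0.07,-0.013],0.14,0.5],[[-0.27,-0.07,-0.013],0.14,0.5],[[-0.27,-0.07,-0.013],0.14,0.5],[[-0.27,-0.07,-0.013],0.14,0.5],[[-0.54,-0.14,-0.013],0.284,0.5],[[-0.54,-0.14,-0.013],0.284,0.5],[[-0.54,-0.14,-0.013],0.284,0.5],[[-0.54,-0.14,-0.013],0.284,0.5],[[-0.54,-0.14,-0.013],0.284,0.5]]'

```text
clock: 11.3
tcp_pos: [0.5505, -0.1918, 0.302]
orientation: [-0.001, 0.744, 0.668, -0.0]
wrist_force: [0.3, -0.4, 0.5]
gripper_width: 0.501
```

>>> carry_out --rows '[[[0,0,0],0,0.5],[[0,0,0],0,0.5],[[0,0,0],0,0.5]]'

```text
clock: 11.6
tcp_pos: [0.5514, -0.1891, 0.3026]
orientation: [-0.001, 0.744, 0.668, -0.0]
wrist_force: [-0.5, 0.3, -0.2]
gripper_width: 0.499
```

```bash
python3 - <<'E' | tail -1
from fit import *
delta(lev(1.03,.1)+[0,0,.062],pose["lamp"][2])
E
```

```text
t 11.6 tcp [ 0.5514 -0.1891  0.3026] zax [-0.001  0.001 -1.   ] yang -0.108 -> shift [-0.0583  0.0019  0.0879] turn 0.0 F [-0.5  0.3 -0.2] w 0.499 j6 -0.27
```

>>> carry_out --newtons 20 --rows '[[[-0.03,0.002,0],0,0.5],[[-0.058,0.002,0],0,0.5],[[-0.058,0.002,0.03],0,0.5],[[-0.058,0.002,0.06],0,0.5],[[-0.058,0.002,0.088],0,0.5],[[-0.058,0.002,0.088],0,0.5],[[-0.058,0.002,0.088],0,0],[[-0.058,0.002,0.088],0,0],[[-0.058,0.002,0.088],0,0],[[-0.058,0.002,0.088],0,0]]'

```text
clock: 12.6
tcp_pos: [0.5477, -0.2474, 0.2173]
orientation: [0.001, 0.744, 0.668, 0.001]
wrist_force: [0.7, 6.4, 7.1]
gripper_width: 0.197
```

```bash
python3 - <<'E' | tail -11
from fit import *
s=r.get_state();delta(s["tcp_pos"])
M=rot(s["orientation"])
for a in np.linspace(1.03,0,10): print(a.round(2),(M.T@(lev(a,.1)-lev(1.03,.1))).round(4))
E
```

```text
t 12.6 tcp [ 0.5477 -0.2474  0.2173] zax [ 0.002 -0.    -1.   ] yang -0.108 -> shift [0. 0. 0.] turn 0 F [0.7 6.4 7.1] w 0.197 j6 -0.36
1.03 [0. 0. 0.]
0.92 [ 0.     -0.011  -0.0031]
0.8 [ 0.     -0.0223 -0.0049]
0.69 [ 0.     -0.0337 -0.0055]
0.57 [ 0.     -0.0451 -0.0047]
0.46 [ 0.     -0.0564 -0.0026]
0.34 [ 0.     -0.0673  0.0007]
0.23 [ 0.     -0.0778  0.0053]
0.11 [ 0.     -0.0877  0.011 ]
0.0 [ 0.     -0.0969  0.0179]
```

>>> carry_out --rows '[[[0,-0.011,-0.003],0,0],[[0,-0.0225,-0.005],0,0],[[0,-0.034,-0.0055],0,0],[[0,-0.045,-0.0047],0,0],[[0,-0.0565,-0.0026],0,0],[[0,-0.0565,-0.0026],0,0],[[0,-0.0565,-0.0026],0,0.4],[[0,-0.0565,-0.0026],0,0.4],[[0,-0.0565,-0.01],0,0.4],[[0,-0.0565,-0.01],0,0.4]]'

```text
clock: 13.6
tcp_pos: [0.4911, -0.2417, 0.2264]
orientation: [0.0, 0.744, 0.668, 0.0]
wrist_force: [0.5, 0.4, -0.6]
gripper_width: 0.396
```

>>> carry_out --rows '[[[0,-0.008,0],0,0.4],[[0,-0.014,0.002],0,0.4],[[0,-0.02,0.004],0,0.4],[[0,-0.026,0.007],0,0.4],[[0,-0.032,0.01],0,0.4],[[0,-0.038,0.014],0,0.4],[[0,-0.043,0.018],0,0.4],[[0,-0.046,0.02],0,0.4],[[0,-0.046,0.02],0,0.4]]'

```text
clock: 14.5
tcp_pos: [0.4447, -0.2366, 0.2051]
orientation: [-0.0, 0.744, 0.668, -0.0]
wrist_force: [0.5, -0.8, -0.2]
gripper_width: 0.399
```

```bash
python3 - <<'E' | tail -1
from fit import *
delta(lev(0,.1)+[0,0,.07],pose["lamp"][2])
E
```

```text
t 14.5 tcp [ 0.4447 -0.2366  0.2051] zax [-0.001  0.    -1.   ] yang -0.108 -> shift [0.0004 0.0059 0.0006] turn -0.001 F [ 0.5 -0.8 -0.2] w 0.399 j6 -0.43
```

>>> carry_out --rows '[[[0,-0.002,0.001],0,0.4],[[0,-0.004,0.002],0,0.4],[[0,-0.004,0.002],0,0.4]]'

```text
clock: 14.8
tcp_pos: [0.4425, -0.2364, 0.2044]
orientation: [0.002, 0.744, 0.668, 0.002]
wrist_force: [16.0, -0.7, 0.4]
gripper_width: 0.402
```

16 N along x: the lever is on its stop. I'll back off to centre, rise and check.

>>> carry_out --rows '[[[0,0.005,-0.002],0,0.4],[[0,0.009,-0.002],0,0.45],[[0,0.009,-0.002],0,0.5],[[0,0.009,-0.03],0,0.5],[[0,0.009,-0.07],0,0.5],[[0,0.009,-0.11],0,0.5],[[0,0.009,-0.11],0,0.5],[[0,0.009,-0.11],0,0.5]]'

```text
clock: 15.6
tcp_pos: [0.4502, -0.2373, 0.314]
orientation: [0.0, 0.744, 0.668, 0.0]
wrist_force: [0.2, -0.2, -0.7]
gripper_width: 0.499
```

```bash
python3 - <<'E' | tail -6
from fit import *
delta(lev(0,.1)+[0,0,.17],pose["lamp"][2])
c=r.capture("wrist");d=r.capture("side");e=r.capture("scene")
z=lambda f,u,v,w,h:cv2.resize(f[v:v+h,u:u+w,::-1],(400,300),interpolation=cv2.INTER_CUBIC)
cv2.imwrite("pics/w7.png",np.vstack([np.hstack([z(c["frame"],240,90,160,120),z(d["frame"],335,130,80,60)]),np.hstack([z(e["frame"],100,100,400,300)[:,:],z(d["frame"],180,160,220,165)])]))
for a in(0,.07,.15,1.03):
  P=np.vstack([lev(a,.07,y) for y in(-.015,.015)]+[lev(a,.1)])
  print(a,((fproj(c,P)-[240,90])*2.5).round(0).tolist(),((proj(d,P)-[335,130])*5+[400,0]).round(0).tolist())
E
```

```text
grip0 [ 0.45063095 -0.23685447  0.13448422] hinge [ 0.51467957 -0.24377823  0.058     ]
t 15.6 tcp [ 0.4502 -0.2373  0.314 ] zax [ 0.001 -0.001 -1.   ] yang -0.108 -> shift [0.0005 0.0004 0.0095] turn -0.0 F [ 0.2 -0.2 -0.7] w 0.499 j6 -0.43
0 [[251.0, 278.0], [253.0, 200.0], [200.0, 259.0]] [[642.0, 147.0], [622.0, 176.0], [664.0, 145.0]]
0.07 [[262.0, 280.0], [264.0, 202.0], [217.0, 263.0]] [[637.0, 141.0], [616.0, 170.0], [656.0, 137.0]]
0.15 [[275.0, 283.0], [278.0, 204.0], [237.0, 267.0]] [[630.0, 135.0], [610.0, 164.0], [647.0, 128.0]]
1.03 [[434.0, 289.0], [442.0, 211.0], [489.0, 276.0]] [[546.0, 97.0], [525.0, 125.0], [524.0, 72.0]]
```

View pics/w7.png

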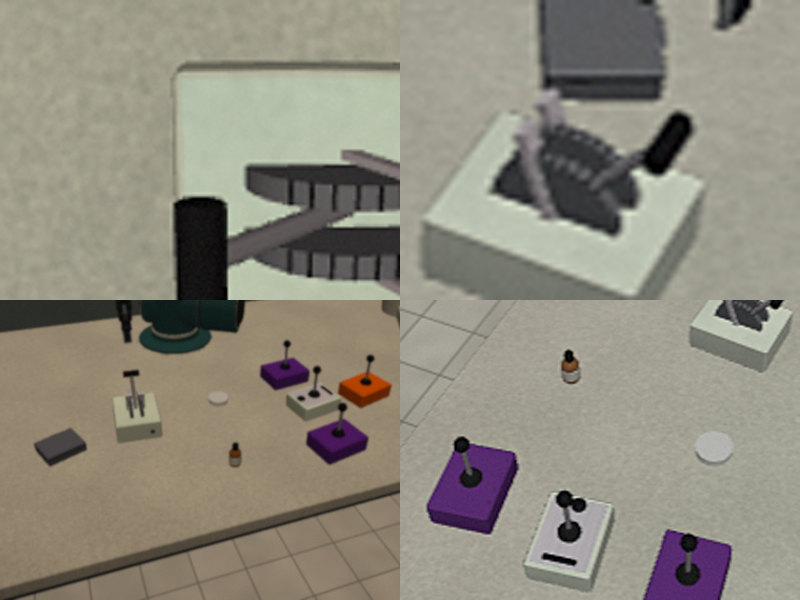

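Wrist bar x≈200 and side bar (669,142) both match angle 0, so the lamp lever is home. The pointer tips are still at (525,122) and (548,95), the shutter is upright, the bystanders look unmoved, and the robot is clear. Handing in.

```bash
python3 -c "
from bench import r
print(r.job_done())"
```

```text
the job is handed in; nothing more can be done
None
```

I finished the exposure sequence and handed the job in at about 15.6 s on the clock; the hand-in gives no verdict.

- **Lamp set:** I gripped the T-handle and swung it to the pointer, to about 1.03 rad. Seen from above afterwards, lever and pointer agreed to within about 0.03 rad.
- **Exposure:** I pushed the white box's shutter lever to the round-cap side (-y) and held it about 1.5 s. Tilt was about 0.42 rad, short of the 0.45 stop but well past the required 0.33, with about 5 N at the ball. When I backed off, it sprang upright.
- **Lamp home:** I swung the lever back and pushed it against its idle stop; the force rose to 16 N, and it was then released.

In the last pictures the lamp lever reads about 0 rad and the shutter is upright. The pointer, dish, bottle and slide box look unmoved, and the gripper is clear.

I could not confirm by picture that the lamp was still at the pointer when the shutter sprang back, because the arm blocked the side camera. It was where I had left it when I gripped the handle again straight afterwards. No check failed or disagreed.

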